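# Look into the fallen evidence canister with the flashlight

### The arm

A 6-joint arm with a two-finger parallel gripper is mounted at the origin on the work surface. World frame = base frame: x ahead of the robot, y to its left, z up, the work surface at z = 0. Lengths are in m, angles in rad, forces in N, time in s.
With the tool pointing down it reaches from about 0.275 to 1 m from the base axis. Payload 8.4 kg.
Tool frame: the origin (TCP) lies at the very end of the fingers, on their centre line; the grasp point (between the pads) lies 19 mm behind it; z points along the fingers, y is the line along which they close (so a half turn about z gives the same grasp; the last joint's range is limited). The gripper opens to 85 mm and grips with 20 to 120 N. Pads are 22 mm wide; open, the fingers measure 114 mm over their backs; the gripper's body (76 mm by 85 mm) begins 54 mm behind the grasp point. The pads swing forward as they close: fully open they stand 13 mm farther back than shut.
Start: joints at [-1.291, 0.353, 1.633, -0, 1.155, -0.002], TCP at [0.174, -0.6, 0.231] pointing down, gripper open.
Joint ranges: [-2.63, 2.63], [-0.92, 2.1], [0.06, 2.66], [-1.3, 4.44], [0, 2.69], [-3.02, 3.02]. Speed limits (rad/s): [2.22, 2.22, 2.79, 3.14, 3.14, 3.14].

### API

Orientations are given as [roll, pitch, yaw] about the fixed x, y, z axes, in that order (R = Rz(yaw) Ry(pitch) Rx(roll)).
In Python, from cell import manip gives the robot as it stands.
- The arm moves only by the shell command python3 shift.py 'ROWS' [FORCE]. ROWS is a JSON list of rows, 1 to 5 of them, each of 5 numbers: the opening from 0.0 (shut) to 1.0 (fully open), then dx, dy, dz in m, then a turn about the tool's z in rad; each row is the pose to reach, as a shift and turn from the pose commanded when the command began, along the tool's axes at that moment; what a row does not reach only later rows make up. A row lasts 1/10 s, in which the tool goes at most 0.05 m and 0.15 rad, less where a joint would pass 70% of its speed; a pose out of reach is approached as far as the arm can. The fingers move at their own pace and stop on an object; FORCE is the grip in N (left out, the last holds). Time passes only in rows, so rows that do not move let the fingers close. It prints the time, the measured TCP pose, the force, the opening and the grip force at its end.
- manip.sense(): the state, without advancing time (a new reading comes with each control period).
- manip.grab_frame(name): name is "side" or "top" or "wrist"; returns the picture (384x512x3 uint8, blue, green, red); there is no depth.
- manip.camera_model(name): a dict with "K" (3x3 intrinsics, pixels), "position" and "attitude" of the camera in the world; the wrist camera has in their place "T_tool_cam" (4x4, takes a point from camera to tool coordinates, whose origin is the TCP and whose axes are the flange's). Camera axes: x right, y up, looking along -z (the intrinsics and any distortion apply to the point x, -y, -z); pixel columns grow to the right and rows downward; lengths in m; the calibration is good to about 2 mm. A picture is of the moment at which its call begins: read the wrist's pose just before it. camera_model takes no time and is no camera call.
- manip.finish_job(): hands the job in; it is judged then, once.
The state is a dict: "time_s": time; "q": joint angles; "qvel": joint speeds; "joint_torque": joint torques, N m; "ee_pos": TCP position; "ee_rot": TCP orientation; "force": force on the tool from outside, world axes, zero at the start; "torque": the same for the moment, N m; "grip_width": opening from 0.0 (shut) to 1.0 (fully open); "gripper_force": force on a finger pad.
Only numpy, scipy, OpenCV 4.12 (cv2) and the standard library are available. Lean on these libraries where they do the work, as an engineer would, in place of code of your own. Each camera call takes 0.05 s, during which the arm holds its last target. There are 200 camera calls.

### The job

Stand the tipped-over open canister upright on its base in the lane, in the gap between its two standing neighbours, and let go of it. Then draw the flashlight out of its leaning holder, turn it lens straight down and keep it held in the gripper a few centimetres above the middle of the canister's open mouth, touching nothing else; finish while still holding it there. Leave the neighbours, jug, fox and padlocks where they are.

Things in the scene. Friction and masses are not known exactly. Their poses are not given: they have to be found in the camera images.
- lane: fixed straight tray, 540 mm long (its y axis) and 88 mm wide (x axis): a 4 mm thick rubber floor with an 8 mm high, 6 mm wide aluminium lip along each long side (76 mm between the lips). Origin at the middle of its underside, on the table; z up. The canisters are in it: a neighbour near each end and the tipped canister between them.
- canister: open grey plastic canister without a lid, octagonal, lying on one flat side on the lane's rubber floor, roughly along the lane, mouth towards the lane's +y end. 54 mm across flats, 85 mm long, 3 mm wall, 10 mm thick base, about 0.18 kg. Origin at the centre of its base's outer face; z axis runs to the mouth. Its two upright flat sides can be gripped firmly.
- canister_mouth (a point): centre of the open mouth of the canister, 85 mm along its z axis from its base (same axes as the canister); the opening is 48 mm wide.
- neighbour_a: closed grey canister of the same kind with a knurled aluminium lid, octagonal, 54 mm across flats (lid 58 mm diameter), 94 mm high, standing near the lane's -y end, its axis 200 to 225 mm from the lane's middle. Loose. Origin at its base centre, z up. Not to be disturbed.
- neighbour_b: the same kind of closed canister, standing near the lane's +y end, 200 to 225 mm from the lane's middle. Not to be disturbed.
- flashlight: chrome flashlight 150 mm long, loose in the holder, lens down, tail sticking out. Head (lens end) 36 mm diameter for the first 50 mm, then 28 mm barrel to the tail. About 0.25 kg, centre of mass 45 mm from the lens. Origin at the centre of the lens face; z axis runs from lens to tail. In the holder its z axis leans 40 degrees from vertical, tail towards the robot.
- holder: fixed: a 140 x 100 x 12 mm base plate with a square sleeve (48 mm outside, 40 mm inside, 68 mm deep, closed at the bottom) leaning 40 degrees from vertical, mouth towards the holder's -x. Origin at the middle of the plate's underside; z up. The flashlight pulls straight out along its own z axis; some 80 mm of its barrel stands out of the sleeve.
- holder_mouth (a point): centre of the mouth of the holder's sleeve, about 90 mm above the table (holder's axes).
- jug: white clay jug with blue painting, 180 mm high, 116 mm across, handle on its +y side. Origin at its base centre. Bystander.
- fox: carved wooden fox in orange enamel, 170 mm long (x axis), 130 mm high. Origin on the table below its middle. Bystander.
- padlock_a: brass padlock lying flat, body 45 x 50 x 20 mm, shackle to its +x. Origin under the body's middle. Bystander.
- padlock_b: a second padlock like it. Bystander.

How it is judged:
On the way, in this order (a step that is already met when the one before it is completed fails the run):
1. the open canister stands upright and let go in the lane, between its neighbours (angle between canister's own z axis and vertical below 0.08 rad and x of canister in the frame of lane between -0.018 and 0.018 m and y of canister in the frame of lane between -0.14 and 0.14 m and z of canister in the frame of lane below 0.012 m and contact force between each of the arm, the fingers and canister below 0.2 N and linear speed of canister below 0.03 m/s), for 0.3 s.
2. the flashlight is drawn clear of the holder in the gripper (distance between flashlight and holder_mouth above 0.05 m and height (world z) of flashlight above 0.09 m and contact force between the fingers and flashlight above 1 N and contact force between flashlight and holder below 0.2 N), for 0.2 s.
At the end, for the whole second after the job is handed in: Canister stands free and still in the lane: upright within 0.08 rad, within 18 mm of its centre line, 140 mm of its middle. Gripper alone holds the flashlight still, tail up within 0.2 rad of vertical, lens 10 to 110 mm above the mouth and within 20 mm sideways of its centre (all of step 1 and angle between flashlight's own z axis and vertical below 0.2 rad and horizontal distance between flashlight and canister_mouth below 0.02 m and z of flashlight in the frame of canister_mouth between 0.01 and 0.11 m and contact force between the fingers and flashlight above 1 N and linear speed of flashlight below 0.03 m/s and contact force between flashlight and holder below 0.2 N and contact force between flashlight and canister below 0.2 N and contact force between flashlight and lane below 0.2 N and contact force between flashlight and neighbour_a below 0.2 N and contact force between flashlight and neighbour_b below 0.2 N); the arm keeps its last pose, push and grip.
It fails at once if a standing neighbour canister is shifted by more than 20 mm or tipped (distance of any of neighbour_a, neighbour_b from where it was at the start of the episode above 0.02 m or angle between any of neighbour_a, neighbour_b's own z axis and vertical above 0.3 rad).
It fails at once if the jug, the fox or a padlock is shifted by more than 30 mm (distance of any of jug, fox, padlock_a, padlock_b from where it was at the start of the episode above 0.03 m).
It also fails if it takes over 67 s, if anything falls off the work surface, if the arm or the gripper's body presses on something with over 40 N, if the wrist force passes 120 N, or if a joint passes its speed limit or range.

## Working session

There is one attempt and no reset: what is moved stays moved. The work goes in short steps, Python scripts to look and compute and a shell command to move; the robot and the scene stay as the last step left them, time stands still between calls to the robot, and variables do not carry over. Pictures are saved under pics/ and viewed, at most 10 in all, crops included, and the job is handed in when it is done.

```bash
ls; mkdir -p pics; python3 - <<'E'
from cell import manip
import cv2,json
for n in("top","side"):
    cv2.imwrite(f"pics/{n}0.png",manip.grab_frame(n)); print(n,manip.camera_model(n))
print(manip.camera_model("wrist")); print(manip.sense())
E
```

```text
cell.py
pics
shift.py
top {'K': array([[453.10137275,   0.        , 248.84391944],
       [  0.        , 453.10137275, 191.77596991],
       [  0.        ,   0.        ,   1.        ]]), 'position': array([ 0.40311239, -0.10261913,  1.57110493]), 'attitude': array([ 0.10821897, -0.00734004, -1.57977466])}
side {'K': array([[372.64011274,   0.        , 250.4328944 ],
       [  0.        , 372.64011274, 195.9901673 ],
       [  0.        ,   0.        ,   1.        ]]), 'position': array([0.03194173, 0.74402197, 0.70383452]), 'attitude': array([ 1.01287522,  0.01151908, -2.56632455])}
{'K': array([[289.89950504,   0.        , 257.37087287],
       [  0.        , 289.89950504, 189.55974825],
       [  0.        ,   0.        ,   1.        ]]), 'T_tool_cam': array([[ 2.31490170e-05,  9.47963260e-01,  3.18379738e-01,
         8.28498776e-02],
       [ 9.99999873e-01,  1.38116974e-04, -4.83946722e-04,
         1.04849385e-03],
       [-5.02737358e-04,  3.18379709e-01, -9.47963136e-01,
        -1.43290428e-01],
       [ 0.00000000e+00,  0.00000000e+00,  0.00000000e+00,
         1.00000000e+00]])}
{'time_s': 0.1, 'q': array([-1.29142525e+00,  3.53580248e-01,  1.63404163e+00, -1.86884006e-05,
        1.15524814e+00, -2.39043090e-03]), 'qvel': array([-0.00095461, -0.00200202, -0.00231155,  0.00059633, -0.00138214,
        0.00081864]), 'joint_torque': array([ 9.91592242e-04, -6.06355834e+01, -3.42819035e+01,  1.45603753e-04,
        4.07333122e-03, -2.04674473e-05]), 'ee_pos': array([ 0.17366073, -0.599938  ,  0.23064369]), 'ee_rot': array([-3.14031525e+00,  1.40347832e-05,  2.81769068e-01]), 'force': array([-0.17432992, -0.73544694,  0.10507677]), 'torque': array([-0.00670677,  0.03135595,  0.01084224]), 'gripper_force': 0.0, 'grip_width': 1.0035328634773075}
```

View pics/top0.png

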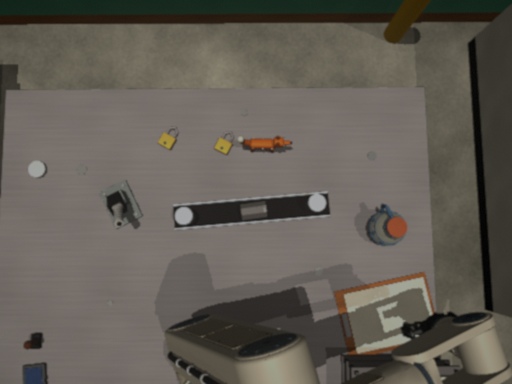

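View pics/side0.png

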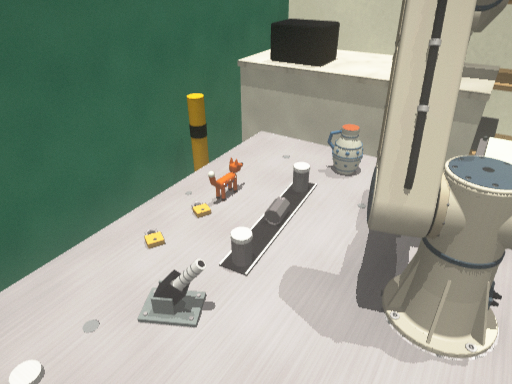

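Top view: the lane runs from column 174 to 329, around rows 195–228. The lids are at (184,216) and (317,203), the canister at (253,211), the holder at (120,205) and the jug at (388,228).

```bash
cat > h.py <<'E'
from cell import manip
import numpy as np, cv2
from scipy.spatial.transform import Rotation as R
def rot(r): return R.from_euler('xyz',r).as_matrix()
def cam(n,s=None):
    m=manip.camera_model(n)
    if n!="wrist": return m["K"],rot(m["attitude"]),np.array(m["position"])
    s=s or manip.sense(); T=m["T_tool_cam"]; A=rot(s["ee_rot"])
    return m["K"],A@T[:3,:3],s["ee_pos"]+A@T[:3,3]
def ray(c,uv):
    K,A,p=c; d=np.linalg.inv(K)@[uv[0],uv[1],1]; d=A@[d[0],-d[1],-d[2]]; return p,d/np.linalg.norm(d)
def plane(c,uv,z):
    p,d=ray(c,uv); return p+d*(z-p[2])/d[2]
def proj(c,P):
    K,A,p=c; q=A.T@(np.array(P)-p); q=K@[q[0],-q[1],-q[2]]; return q[:2]/q[2]
def two(c1,u1,c2,u2):
    p,d=ray(c1,u1);r,e=ray(c2,u2)
    t=np.linalg.lstsq(np.c_[d,-e],r-p,rcond=None)[0]; a=p+t[0]*d;b=r+t[1]*e
    return (a+b)/2,np.linalg.norm(a-b)
E
python3 - <<'E'
from h import *
c=cam("top")
for n,uv,z in [("lidL",(184,216),.098),("lidR",(317,203),.098),("canister",(253,211),.058),("laneTL",(173.5,206),.008),("laneBL",(175,229),.008),("laneTR",(327,193),.008),("laneBR",(329,215),.008)]: print(n,plane(c,uv,z).round(3))
t=cv2.imread("pics/top0.png");s=cv2.imread("pics/side0.png")
a=cv2.resize(t[175:235,95:345],None,fx=3.2,fy=3.2,interpolation=cv2.INTER_CUBIC)
b=cv2.resize(s[150:330,130:330],None,fx=2.2,fy=2.2,interpolation=cv2.INTER_CUBIC)
o=np.zeros((a.shape[0]+b.shape[0],800,3),np.uint8);o[:a.shape[0],:a.shape[1]]=a;o[a.shape[0]:,:b.shape[1]]=b
cv2.imwrite("pics/z.png",o);print(o.shape)
E
```

```text
lidL [0.486 0.096 0.098]
lidR [ 0.524 -0.337  0.098]
canister [ 0.503 -0.129  0.058]
laneTL [0.526 0.145 0.008]
laneBL [0.446 0.139 0.008]
laneTR [ 0.566 -0.387  0.008]
laneBR [ 0.49  -0.392  0.008]
(588, 800, 3)
```

View pics/z.png

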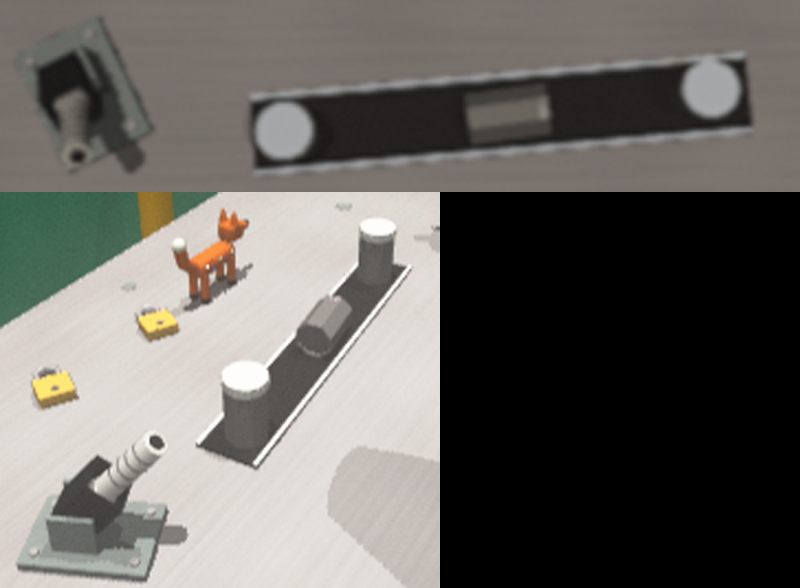

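The view shows the neighbours' lids, the tipped canister with a solid-looking end facing left (+y world), and the flashlight tail. I'll move the wrist camera over the canister to check which end is the mouth.

```bash
python3 shift.py '[[1,0.224,-0.18,-0.04,0],[1,0.224,-0.18,-0.04,0],[1,0.224,-0.18,-0.04,0],[1,0.224,-0.18,-0.04,0],[1,0.224,-0.18,-0.04,0]]'
python3 shift.py '[[1,0.224,-0.18,0,0],[1,0.224,-0.18,0,0],[1,0.224,-0.18,0,0],[1,0.224,-0.18,0,0],[1,0.224,-0.18,0,0]]'
python3 shift.py '[[1,0,0,0,-0.7],[1,0,0,0,-0.7],[1,0,0,0,-0.7],[1,0,0,0,-0.7],[1,0,0,0,-0.7]]'
python3 shift.py '[[1,0,0,0,-0.67],[1,0,0,0,-0.67],[1,0,0,0,-0.67],[1,0,0,0,-0.67],[1,0,0,0,-0.67]]'
python3 - <<'E'
from h import *
s=manip.sense();cv2.imwrite("pics/w1.png",manip.grab_frame("wrist"))
cv2.imwrite("pics/top1.png",manip.grab_frame("top"))
np.save("w1.npy",np.r_[s["ee_pos"],s["ee_rot"]]);print(s["ee_pos"],s["ee_rot"],s["q"])
E
```

```text
time_s: 0.6
ee_pos: [0.3166, -0.3959, 0.2658]
ee_rot: [-3.141, 0.0, 0.281]
force: [2.0, -0.2, 0.2]
grip_width: 1.001
gripper_force: 0.0
time_s: 1.1
ee_pos: [0.4604, -0.1911, 0.2657]
ee_rot: [3.141, -0.0, 0.282]
force: [1.1, -1.2, -0.8]
grip_width: 0.999
gripper_force: 0.0
time_s: 1.6
ee_pos: [0.4595, -0.1929, 0.2654]
ee_rot: [-3.141, 0.0, 0.988]
force: [0.3, -0.1, 0.1]
grip_width: 1.001
gripper_force: 0.0
time_s: 2.1
ee_pos: [0.4595, -0.193, 0.2654]
ee_rot: [-3.141, -0.0, 1.657]
force: [-0.3, 0.6, 0.1]
grip_width: 1.002
gripper_force: 0.0
[ 0.45946664 -0.19297099  0.26544092] [-3.14099472e+00 -2.99405735e-04  1.65747132e+00] [-4.00618110e-01  1.20128272e-01  1.85876419e+00 -1.67926918e-05
  1.16336872e+00 -4.87286531e-01]
```

View pics/w1.png

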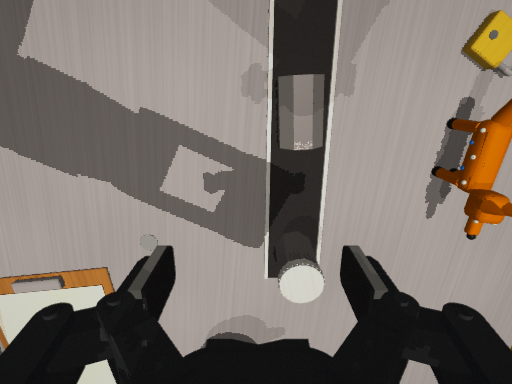

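The wrist view has the canister at columns 278–325, rows 73–150. The -y end is at the bottom and the mouth end is still unclear. I'll measure and zoom in.

```bash
python3 - <<'E'
from h import *
w=np.load("w1.npy");c=cam("wrist",dict(ee_pos=w[:3],ee_rot=w[3:]))
for n,uv,z in [("far top edge L",(293,74),.058),("far R",(308,74),.058),("nearL",(292,150),.058),("nearR",(309,150),.058),("lipL bot",(267,277),.008),("lipL top",(273,20),.008),("lipR",(341,20),.008),("lipR",(322,230),.008),("lidR",(301,282),.098)]: print(n,plane(c,uv,z).round(4))
i=cv2.imread("pics/w1.png")[60:165,255:350];j=cv2.imread("pics/side0.png")[190:235,255:300]
a=cv2.resize(i,None,fx=4,fy=4,interpolation=cv2.INTER_CUBIC);b=cv2.resize(j,(400,420),interpolation=cv2.INTER_CUBIC)
f=lambda x:np.clip(x.astype(float)*1.5,0,255).astype(np.uint8)
cv2.imwrite("pics/z2.png",np.hstack([f(a),f(b)]))
E
```

```text
far top edge L [ 0.4917 -0.0894  0.058 ]
far R [ 0.5085 -0.0879  0.058 ]
nearL [ 0.5013 -0.1751  0.058 ]
nearR [ 0.522  -0.1733  0.058 ]
lipL bot [ 0.4936 -0.394   0.008 ]
lipL top [ 0.4651 -0.0274  0.008 ]
lipR [ 0.5477 -0.0203  0.008 ]
lipR [ 0.5692 -0.3027  0.008 ]
lidR [ 0.5282 -0.3343  0.098 ]
```

View pics/z2.png

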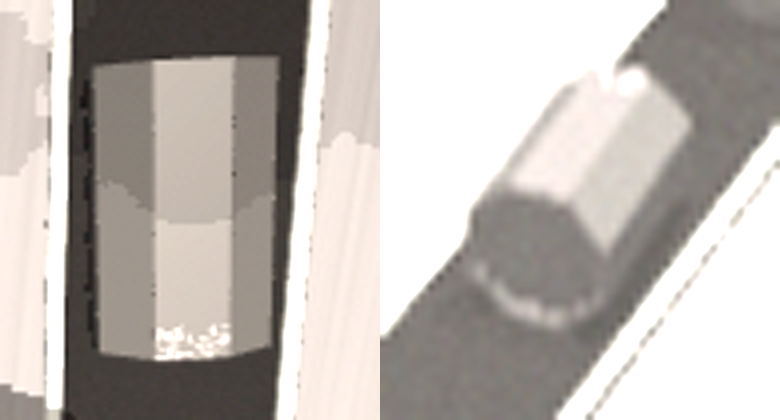

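Speckle about 10 mm deep at the -y end matches the thick base, and the recessed dark face is at +y. So the base is near (0.512,-0.174) and the mouth points to +y. Next I approach above a point 63 mm from the base.

```bash
python3 shift.py '[[0.78,0.077,0.0505,0.12,-0.03],[0.78,0.077,0.0505,0.12,-0.03],[0.78,0.077,0.0505,0.12,-0.03],[0.78,0.077,0.0505,0.12,-0.03],[0.78,0.077,0.0505,0.12,-0.03]]'
python3 - <<'E'
from h import *
s=manip.sense();cv2.imwrite("pics/w2.png",manip.grab_frame("wrist"))
np.save("w2.npy",np.r_[s["ee_pos"],s["ee_rot"]]);print(s["ee_pos"],s["ee_rot"],s["grip_width"])
E
```

```text
time_s: 2.7
ee_pos: [0.5033, -0.1117, 0.1449]
ee_rot: [-3.139, -0.001, 1.682]
force: [-0.5, -0.1, 1.2]
grip_width: 0.782
gripper_force: 0.0
[ 0.50329985 -0.11167213  0.14489654] [-3.13915881e+00 -6.44329765e-04  1.68173397e+00] 0.781721490578336
```

View pics/w2.png

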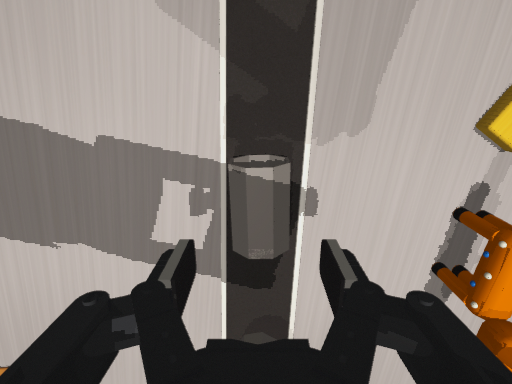

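The mouth rim is visible at the far end (row ~160), the base is at row 257, and the canister is centred at column 259. I'll descend and grip.

```bash
python3 shift.py '[[0.78,0,0,0.05,0],[0.78,0,0,0.1,0],[0.78,0,0,0.128,0],[0.78,0,0,0.128,0],[0.78,0,0,0.128,0]]'
python3 shift.py '[[0.4,0,0,0,0],[0.4,0,0,0,0],[0.4,0,0,0,0],[0.4,0,0,0,0],[0.4,0,0,0,0]]' 30
```

```text
time_s: 3.25
ee_pos: [0.5047, -0.1132, 0.0192]
ee_rot: [3.14, 0.001, 1.68]
force: [0.5, -0.1, -0.8]
grip_width: 0.78
gripper_force: 0.0
time_s: 3.75
ee_pos: [0.5057, -0.1131, 0.0203]
ee_rot: [3.137, 0.002, 1.682]
force: [-1.5, -2.5, 8.3]
grip_width: 0.627
gripper_force: 32.4
```

```bash
python3 shift.py '[[0.4,-0.0065,0,-0.010,0],[0.4,-0.0147,0,-0.0187,0],[0.4,-0.0243,0,-0.0257,0],[0.4,-0.0351,0,-0.0314,0],[0.4,-0.0467,0,-0.035,0]]'
python3 - <<'E'
from h import *
cv2.imwrite("pics/s3.png",cv2.resize(manip.grab_frame("side")[150:290,200:380],None,fx=3,fy=3))
E
```

```text
time_s: 4.25
ee_pos: [0.5094, -0.1599, 0.0536]
ee_rot: [3.141, 0.0, 1.682]
force: [-0.2, -0.6, -2.1]
grip_width: 0.623
gripper_force: 32.3
```

View pics/s3.png

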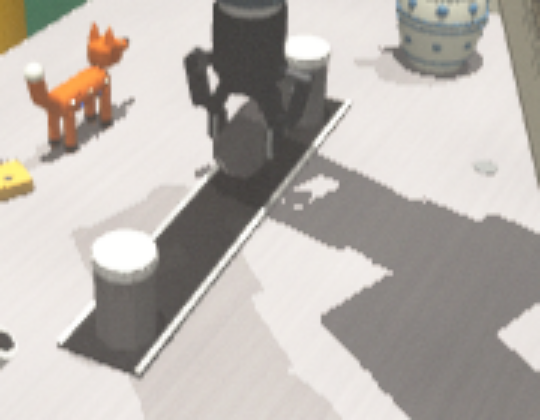

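The canister was carried rigidly: the tool force reads about its weight. I'll set the grasp height so it can swing clear of the floor, then loosen in fine steps and let the heavy base swing down.

```bash
python3 shift.py '[[0.4,0,0,-0.004,0],[0.4,0,0,-0.004,0],[0.4,0,0,-0.004,0]]' 20
for i in 1; do python3 shift.py '[[0.61,0,0,0,0],[0.61,0,0,0,0],[0.61,0,0,0,0]]'; done
python3 shift.py '[[0.622,0,0,0,0],[0.622,0,0,0,0],[0.622,0,0,0,0]]'
python3 - <<'E'
from h import *
s=manip.sense();print(s["force"],s["torque"])
a=cv2.resize(manip.grab_frame("side")[170:230,240:320],None,fx=5,fy=5)
b=cv2.resize(manip.grab_frame("wrist")[150:384,130:390],(400,300))
cv2.imwrite("pics/s4.png",np.hstack([a,b]))
E
```

```text
time_s: 4.6
ee_pos: [0.5087, -0.1583, 0.0565]
ee_rot: [-3.141, -0.0, 1.682]
force: [-0.6, 0.3, -1.8]
grip_width: 0.624
gripper_force: 32.4
time_s: 4.9
ee_pos: [0.5089, -0.1584, 0.0566]
ee_rot: [-3.141, -0.0, 1.682]
force: [0.7, -0.2, -2.3]
grip_width: 0.624
gripper_force: 32.4
time_s: 5.2
ee_pos: [0.509, -0.1586, 0.0567]
ee_rot: [-3.142, -0.0, 1.682]
force: [-0.5, -0.4, -2.0]
grip_width: 0.623
gripper_force: 32.4
[-0.45894951 -0.43795169 -1.9763012 ] [ 0.11793858  0.01692632 -0.00332487]
```

View pics/s4.png

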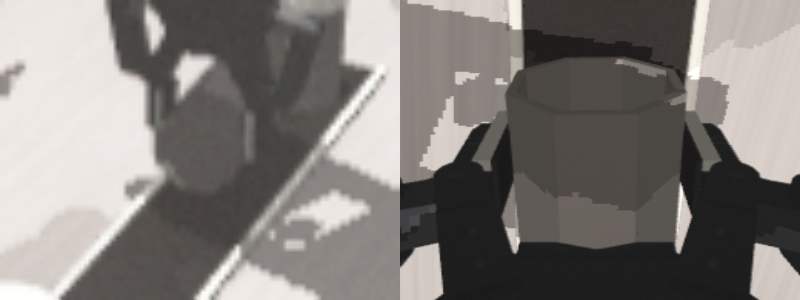

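```bash
for i in 1; do python3 shift.py '[[0.626,0,0,0,0],[0.626,0,0,0,0]]' 20 | tail -3;
python3 shift.py '[[0.63,0,0,0,0],[0.63,0,0,0,0]]' | tail -3; 
python3 shift.py '[[0.634,0,0,0,0],[0.634,0,0,0,0]]' | tail -3; done
python3 - <<'E'
from h import *
s=manip.sense();print(s["force"],s["torque"])
E
```

```text
force: [-0.4, -0.9, -1.2]
grip_width: 0.63
gripper_force: 23.7
force: [0.1, -0.2, -2.0]
grip_width: 0.629
gripper_force: 10.4
force: [-0.2, -0.6, -0.4]
grip_width: 0.634
gripper_force: 0.6
[-0.17931722 -0.56027222 -0.40220956] [0.02945435 0.07743499 0.02423984]
```

```bash
python3 - <<'E'
from h import *
b=cv2.resize(manip.grab_frame("wrist")[130:384,130:390],(400,390))
a=cv2.resize(manip.grab_frame("side")[170:230,240:320],(400,390))
cv2.imwrite("pics/s5.png",np.hstack([a,b]))
E
```

```text
(no output)
```

View pics/s5.png

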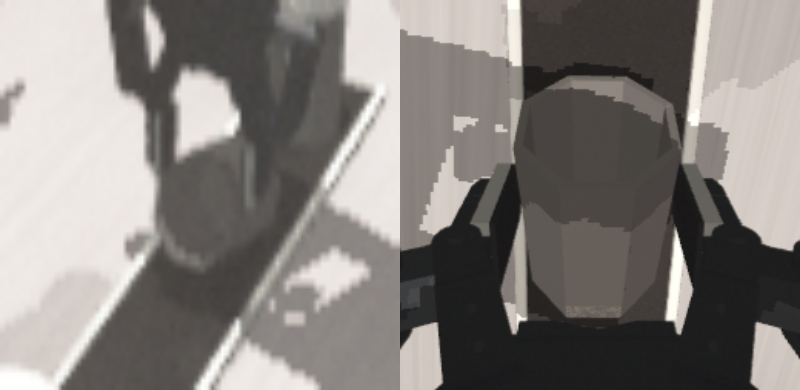

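The base has swung down and its edge seems to be resting on the floor. The mouth is tilted up to roughly 35°. I'll regrip lightly, lift a little, and loosen again.

```bash
python3 shift.py '[[0.626,0,0,0,0],[0.626,0,0,0,0],[0.626,0,0,0,0],[0.626,-0.015,0,-0.012,0],[0.626,-0.015,0,-0.012,0]]' | tail -3
python3 shift.py '[[0.63,0,0,0,0],[0.63,0,0,0,0],[0.631,0,0,0,0],[0.632,0,0,0,0]]' | tail -3;
python3 shift.py '[[0.633,0,0,0,0],[0.633,0,0,0,0],[0.634,0,0,0,0],[0.634,0,0,0,0]]' 
python3 - <<'E'
from h import *
s=manip.sense();print(s["force"],s["torque"])
b=cv2.resize(manip.grab_frame("wrist")[130:384,130:390],(400,390))
a=cv2.resize(manip.grab_frame("side")[170:230,240:320],(400,390))
cv2.imwrite("pics/s6.png",np.hstack([a,b]))
E
```

```text
force: [-0.7, 1.3, 1.3]
grip_width: 0.628
gripper_force: 7.3
force: [0.1, 0.2, 0.6]
grip_width: 0.635
gripper_force: 0.5
time_s: 7.3
ee_pos: [0.5106, -0.1736, 0.0687]
ee_rot: [-3.141, -0.0, 1.682]
force: [0.0, -0.4, 0.0]
grip_width: 0.633
gripper_force: 0.0
[ 0.04407896 -0.39658476  0.02677941] [-0.00110878 -0.04441072 -0.03569466]
```

View pics/s6.png

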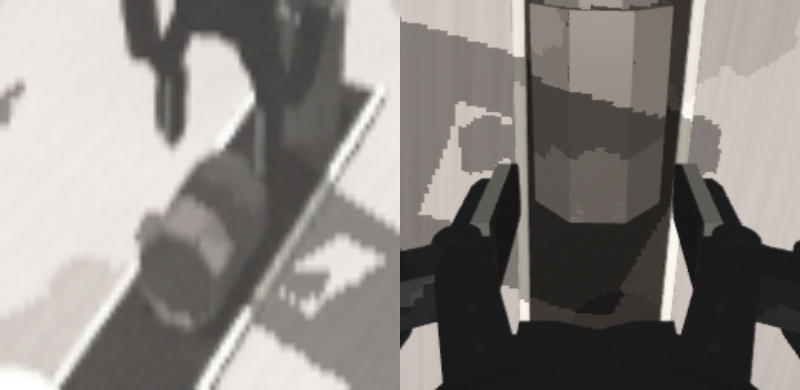

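The canister slipped and is lying flat again: in the crop the base edge is at row 222, about (260,274) in the full frame, and the mouth is near row 136. That was my tenth picture, so from here I measure numerically. The last loosening steps were too coarse.

```bash
python3 - <<'E'
from h import *
s=manip.sense();c=cam("wrist",s);print(s["ee_pos"])
g=cv2.cvtColor(manip.grab_frame("wrist"),cv2.COLOR_BGR2GRAY)
for n,uv in [("baseL",(241,274)),("baseR",(280,274)),("mouthL",(241,136)),("mouthR",(282,136))]: print(n,plane(c,uv,.058).round(4))
print("col258",[(r,int(g[r,252:266].mean())) for r in range(100,300,3)])
print("row200",[(k,int(g[195:205,k].mean())) for k in range(200,320,3)])
E
```

```text
[ 0.51061056 -0.17358718  0.06872627]
baseL [ 0.5046 -0.2006  0.058 ]
baseR [ 0.5286 -0.1979  0.058 ]
mouthL [ 0.4967 -0.1158  0.058 ]
mouthR [ 0.5182 -0.1134  0.058 ]
col258 [(100, 51), (103, 52), (106, 51), (109, 51), (112, 52), (115, 51), (118, 51), (121, 51), (124, 51), (127, 158), (130, 158), (133, 147), (136, 84), (139, 156), (142, 155), (145, 154), (148, 154), (151, 153), (154, 152), (157, 152), (160, 151), (163, 150), (166, 150), (169, 148), (172, 148), (175, 147), (178, 147), (181, 147), (184, 145), (187, 145), (190, 145), (193, 130), (196, 71), (199, 70), (202, 71), (205, 70), (208, 70), (211, 70), (214, 70), (217, 70), (220, 70), (223, 70), (226, 84), (229, 96), (232, 99), (235, 98), (238, 98), (241, 98), (244, 98), (247, 98), (250, 98), (253, 97), (256, 97), (259, 97), (262, 97), (265, 97), (268, 100), (271, 102), (274, 100), (277, 34), (280, 34), (283, 34), (286, 34), (289, 34), (292, 34), (295, 34), (298, 34)]
row200 [(200, 125), (203, 131), (206, 174), (209, 169), (212, 82), (215, 38), (218, 67), (221, 67), (224, 67), (227, 66), (230, 66), (233, 66), (236, 66), (239, 67), (242, 71), (245, 71), (248, 70), (251, 70), (254, 71), (257, 71), (260, 72), (263, 71), (266, 79), (269, 101), (272, 108), (275, 108), (278, 108), (281, 100), (284, 108), (287, 102), (290, 118), (293, 117), (296, 113), (299, 118), (302, 107), (305, 46), (308, 53), (311, 57), (314, 238), (317, 246)]
```

```bash
python3 shift.py '[[0.78,0.02,0.0034,0,0],[0.78,0.045,0.0034,0,0],[0.78,0.045,0.0034,0.02,0],[0.78,0.045,0.0034,0.04,0],[0.78,0.045,0.0034,0.0507,0]]' | sed -n 2,3p
python3 shift.py '[[0.4,0,0,0,0],[0.4,0,0,0,0],[0.4,0,0,0,0],[0.4,0,0,0,0]]' 20
python3 shift.py '[[0.4,0,0,-0.017,0],[0.4,0,0,-0.034,0],[0.4,0,0,-0.05,0],[0.4,0,0,-0.05,0],[0.4,0,0,-0.05,0]]'
python3 - <<'E'
from h import *
s=manip.sense();print(s["force"],s["torque"])
g=cv2.cvtColor(manip.grab_frame("wrist"),cv2.COLOR_BGR2GRAY)
print("col258",[(r,int(g[r,252:266].mean())) for r in range(100,380,4)])
E
```

```text
ee_pos: [0.5084, -0.1281, 0.0169]
ee_rot: [-3.14, -0.0, 1.682]
time_s: 8.35
ee_pos: [0.5095, -0.1287, 0.0187]
ee_rot: [3.141, 0.0, 1.682]
force: [0.9, 0.2, -2.2]
grip_width: 0.63
gripper_force: 21.3
time_s: 8.85
ee_pos: [0.5093, -0.1286, 0.0683]
ee_rot: [3.141, 0.0, 1.682]
force: [0.0, -0.9, -2.3]
grip_width: 0.63
gripper_force: 21.9
[ 0.04444299 -0.90906396 -2.26092394] [ 0.02079849  0.03633935 -0.00385174]
col258 [(100, 56), (104, 56), (108, 56), (112, 56), (116, 58), (120, 57), (124, 57), (128, 58), (132, 56), (136, 57), (140, 57), (144, 57), (148, 57), (152, 57), (156, 56), (160, 57), (164, 55), (168, 56), (172, 55), (176, 55), (180, 44), (184, 29), (188, 28), (192, 28), (196, 28), (200, 29), (204, 29), (208, 29), (212, 29), (216, 69), (220, 76), (224, 76), (228, 75), (232, 76), (236, 75), (240, 76), (244, 75), (248, 76), (252, 75), (256, 75), (260, 75), (264, 73), (268, 66), (272, 76), (276, 75), (280, 75), (284, 75), (288, 75), (292, 75), (296, 75), (300, 75), (304, 75), (308, 75), (312, 75), (316, 90), (320, 100), (324, 100), (328, 100), (332, 100), (336, 99), (340, 99), (344, 37), (348, 28), (352, 29), (356, 29), (360, 29), (364, 28), (368, 29), (372, 29), (376, 28)]
```

```bash
cat >> h.py <<'E'
def rows(c,s,th,S,h):
    A=rot(s["ee_rot"]);G=s["ee_pos"]-A[:,2]*.019;u=A[:,0];o=[]
    for a,b in[(85-S,-27-h),(85-S,27-h),(-S,27-h),(-S,-27-h)]:
        x=a*np.cos(th)-b*np.sin(th);z=a*np.sin(th)+b*np.cos(th)
        o.append(round(float(proj(c,G+(u*x+np.array([0,0,z]))/1000)[1])))
    return o
E
python3 - <<'E'
from h import *
s=manip.sense();c=cam("wrist",s)
for d in range(0,100,10): print(d,rows(c,s,np.radians(d),72,7))
E
```

```text
0 [213, 265, 409, 327]
10 [206, 275, 388, 307]
20 [200, 285, 367, 287]
30 [195, 294, 346, 268]
40 [192, 302, 326, 249]
50 [191, 309, 307, 231]
60 [192, 313, 287, 213]
70 [196, 316, 269, 196]
80 [202, 317, 251, 180]
90 [211, 316, 234, 164]
```

```bash
cat > look.py <<'E'
from h import *
s=manip.sense();print("F",s["force"].round(1),"T",s["torque"].round(3),"gw",round(s["grip_width"],4),"gf",round(float(s["gripper_force"]),1),"z",s["ee_pos"][2].round(4))
g=cv2.cvtColor(manip.grab_frame("wrist"),cv2.COLOR_BGR2GRAY)[:345,252:266].mean(1)
d=np.abs(g[4:]-g[:-4]);print([(i+2,int(g[i]),int(g[i+4])) for i in range(2,len(d)-2) if d[i]>7 and d[i]==d[i-2:i+3].max()])
E
python3 shift.py '[[0.634,0,0,0,0],[0.634,0,0,0,0]]' >/dev/null;python3 look.py
python3 shift.py '[[0.635,0,0,0,0],[0.635,0,0,0,0]]' >/dev/null;python3 look.py
python3 shift.py '[[0.636,0,0,0,0],[0.636,0,0,0,0]]' >/dev/null;python3 look.py
```

```text
F [ 1.7 -0.8 -1.3] T [-0.029 -0.257  0.104] gw 0.6315 gf 3.2 z 0.0673
[(181, 50, 30), (184, 42, 28), (211, 33, 75), (279, 68, 75), (309, 75, 86), (312, 75, 94), (315, 85, 100)]
F [-2.9 -0.2  1.6] T [ 0.063  0.249 -0.026] gw 0.634 gf 2.3 z 0.0679
[(176, 55, 28), (200, 28, 151), (205, 151, 63), (211, 62, 78), (218, 62, 82), (285, 84, 59), (310, 59, 102), (317, 101, 36), (334, 35, 60)]
F [-0.6  0.4  0.6] T [ 0.016  0.191 -0.014] gw 0.6372 gf 1.3 z 0.0681
[(176, 55, 28), (201, 28, 151), (205, 151, 63), (211, 62, 78), (217, 62, 82), (285, 84, 59), (311, 59, 102), (317, 102, 36), (334, 36, 61)]
```

```bash
cat > fit.py <<'E'
import sys
from h import *
from scipy.optimize import least_squares
s=manip.sense();c=cam("wrist",s);m=[float(a) for a in sys.argv[1:4]]
for t in(.5,1.2):
    r=least_squares(lambda p:[a-b for a,b in zip(rows(c,s,p[0],p[1]*50,p[2]*20)[:3],m)],[t,1.5,.3],diff_step=.03)
    th,S,h=r.x*[1,50,20];print("deg",np.degrees(th).round(1),"S",S.round(1),"h",h.round(1),"cost",round(r.cost,1),
     "base low edge z",(s["ee_pos"][2]*1000+19+(-S*np.sin(th)+(-27-h)*np.cos(th))).round(1),"base up edge z",(s["ee_pos"][2]*1000+19+(-S*np.sin(th)+(27-h)*np.cos(th))).round(1))
E
python3 fit.py 201 285 317
```

```text
deg 36.7 S 104.7 h 22.9 cost 0.0 base low edge z -15.5 base up edge z 27.9
deg 44.4 S 81.7 h 6.2 cost 290.0 base low edge z 6.1 base up edge z 44.7
```

```bash
sed -i 's/round(float(proj(c,G+(u\*x+np.array(\[0,0,z\]))\/1000)\[1\]))/float(proj(c,G+(u*x+np.array([0,0,z]))\/1000)[1])/' h.py
cat > fit.py <<'E'
import sys
from h import *
from scipy.optimize import least_squares
s=manip.sense();c=cam("wrist",s);a,b=[float(x) for x in sys.argv[1:3]]
Z=s["ee_pos"][2]*1000+19
low=lambda p:Z-p[1]*np.sin(p[0])+(-27-p[2])*np.cos(p[0])
def f(p):
    r=rows(c,s,*p);return [r[0]-a,r[2]-b,low(p)-4]
r=least_squares(f,[.6,72,5],x_scale=[.1,5,5]);print("deg",np.degrees(r.x[0]).round(1),r.x[1:].round(1),"cost",r.cost.round(2),"rows",np.round(rows(c,s,*r.x)))
E
python3 fit.py 201 317
```

```text
deg 45.3 [83.5  6.7] cost 0.0 rows [201. 308. 317. 244.]
```

The fit gives about 45° tilt, base edge on the floor, pads near the mouth rim. I'll regrip moderately and swing through the rest of the arc about the base edge.

```bash
python3 shift.py '[[0.628,0,0,0,0],[0.628,0,0,0,0],[0.628,0,0,0,0]]' 20 >/dev/null; python3 look.py
python3 shift.py '[[0.628,-0.008,0,-0.002,0],[0.628,-0.015,0,-0.004,0],[0.628,-0.023,0,-0.005,0],[0.628,-0.030,0,-0.006,0],[0.628,-0.030,0,-0.006,0]]' >/dev/null;python3 look.py
```

```text
F [-1.2  0.9  1. ] T [ 0.085  0.347 -0.025] gw 0.6285 gf 13.1 z 0.0681
[(176, 55, 28), (199, 28, 150), (205, 151, 63), (211, 62, 78), (217, 62, 81), (284, 84, 59), (311, 58, 102), (317, 102, 36), (334, 36, 61)]
F [ 0.  -0.  -2.5] T [ 0.132 -0.036  0.007] gw 0.6312 gf 12.0 z 0.0742
[(174, 54, 28), (200, 28, 151), (205, 152, 62), (210, 61, 72), (216, 62, 82), (283, 84, 58), (310, 58, 102), (318, 102, 36), (331, 29, 53)]
```

```bash
python3 shift.py '[[0.628,0,0,0.006,0],[0.628,0,0,0.009,0],[0.628,0,0,0.009,0]]' >/dev/null; python3 look.py
python3 shift.py '[[0.628,-0.008,0,-0.002,0],[0.628,-0.015,0,-0.004,0],[0.628,-0.023,0,-0.005,0],[0.628,-0.030,0,-0.006,0],[0.628,-0.030,0,-0.006,0]]' >/dev/null;python3 look.py
```

```text
F [-2.2  0.1  8.7] T [-0.049  0.446 -0.078] gw 0.6329 gf 11.7 z 0.0654
[(177, 56, 28), (202, 28, 152), (207, 153, 63), (212, 63, 80), (218, 62, 82), (286, 85, 59), (314, 59, 103), (321, 103, 36), (336, 37, 57)]
F [ 0.2  0.5 -2.6] T [ 0.033 -0.011 -0.008] gw 0.6279 gf 10.7 z 0.0711
[(175, 54, 29), (201, 29, 130), (207, 135, 62), (214, 62, 83), (284, 84, 59), (315, 58, 102), (322, 102, 28), (328, 29, 62)]
```

```bash
python3 shift.py '[[0.626,0,0,-0.012,0],[0.626,0.015,0,-0.02,0],[0.626,0.03,0,-0.02,0],[0.626,0.03,0,-0.02,0],[0.626,0.03,0,-0.02,0]]' >/dev/null; python3 look.py
python3 shift.py '[[0.629,0,0,0,0],[0.629,0,0,0,0],[0.629,0,0,0,0]]' >/dev/null; python3 look.py
python3 shift.py '[[0.630,0,0,0,0],[0.630,0,0,0,0],[0.630,0,0,0,0]]' >/dev/null; python3 look.py
```

```text
F [-0.2 -0.5 -2. ] T [ 0.005 -0.052  0.013] gw 0.6277 gf 15.5 z 0.0912
[(172, 53, 27), (201, 27, 151), (206, 150, 61), (214, 59, 80), (284, 81, 56), (315, 56, 98), (322, 98, 51), (338, 52, 68)]
F [-0.5  0.2 -1.7] T [ 0.051 -0.004  0.025] gw 0.6273 gf 13.7 z 0.0909
[(172, 53, 27), (200, 27, 149), (208, 131, 59), (216, 60, 80), (283, 81, 56), (314, 56, 98), (321, 98, 51), (337, 52, 69)]
F [ 0.4 -0.4 -2.1] T [0.055 0.022 0.017] gw 0.6325 gf 9.6 z 0.091
[(172, 53, 27), (200, 27, 148), (207, 131, 59), (216, 60, 80), (284, 81, 57), (314, 56, 98), (321, 98, 51), (337, 52, 68)]
```

```bash
python3 shift.py '[[0.631,0,0,0.007,0],[0.631,0,0,0.007,0],[0.631,0,0,0.007,0]]' >/dev/null; python3 look.py
python3 shift.py '[[0.632,0,0,0,0],[0.632,0,0,0,0]]' >/dev/null; python3 look.py
python3 shift.py '[[0.6325,0,0,0,0],[0.6325,0,0,0,0]]' >/dev/null; python3 look.py
```

```text
F [-0.1 -0.5 -1.4] T [ 0.001 -0.012  0.011] gw 0.6339 gf 5.5 z 0.0836
[(173, 53, 27), (202, 27, 152), (206, 152, 62), (215, 61, 81), (283, 82, 57), (315, 57, 99), (320, 99, 32)]
F [-0.1  0.2  0.1] T [ 0.1   -0.008  0.013] gw 0.6328 gf 0.3 z 0.0842
[(163, 54, 73), (202, 66, 78), (205, 65, 73), (230, 81, 63), (293, 98, 35), (324, 30, 52)]
F [ 0.6 -0.6  0.9] T [-0.046  0.017  0.031] gw 0.6298 gf 0.1 z 0.0843
[(163, 53, 72), (202, 66, 89), (206, 89, 73), (230, 80, 63), (293, 98, 35), (324, 30, 52)]
```

```bash
cat > flat.py <<'E'
from h import *
s=manip.sense();c=cam("wrist",s);print(s["ee_pos"])
I=manip.grab_frame("wrist");g=cv2.cvtColor(I,cv2.COLOR_BGR2GRAY)
print("col258",[(r,int(g[r,252:266].mean())) for r in range(140,345,3)])
for r in (163,204,293):print(r,[plane(c,(258,r),z).round(4)[:2] for z in(.058,.03,.004)])
E
python3 flat.py
```

```text
[ 0.5125633  -0.15834249  0.08422885]
col258 [(140, 53), (143, 53), (146, 53), (149, 53), (152, 53), (155, 53), (158, 53), (161, 53), (164, 61), (167, 68), (170, 73), (173, 73), (176, 73), (179, 73), (182, 73), (185, 73), (188, 73), (191, 73), (194, 68), (197, 66), (200, 66), (203, 71), (206, 73), (209, 73), (212, 73), (215, 73), (218, 73), (221, 73), (224, 72), (227, 73), (230, 63), (233, 63), (236, 63), (239, 63), (242, 63), (245, 63), (248, 63), (251, 63), (254, 63), (257, 63), (260, 63), (263, 63), (266, 63), (269, 63), (272, 63), (275, 63), (278, 62), (281, 63), (284, 63), (287, 62), (290, 98), (293, 38), (296, 35), (299, 36), (302, 35), (305, 35), (308, 35), (311, 35), (314, 34), (317, 35), (320, 35), (323, 48), (326, 52), (329, 52), (332, 53), (335, 52), (338, 53), (341, 53), (344, 31)]
163 [array([ 0.5096, -0.1177]), array([ 0.5104, -0.1243]), array([ 0.5111, -0.1304])]
204 [array([ 0.5125, -0.1438]), array([ 0.5138, -0.1548]), array([ 0.515 , -0.1649])]
293 [array([ 0.52  , -0.2104]), array([ 0.5225, -0.2323]), array([ 0.5248, -0.2526])]
```

```bash
python3 fit.py 163 293; python3 - <<'E'
from h import *
cv2.imwrite("pics/q.png",manip.grab_frame("wrist"))
g=cv2.cvtColor(cv2.imread("pics/q.png"),cv2.COLOR_BGR2GRAY)
for r in (170,185,200,220,250,285): print(r,[int(x) for x in g[r,195:325:4]])
E
```

```text
deg 36.1 [81.8 36.1] cost 0.0 rows [163. 245. 293. 228.]
170 [125, 129, 180, 175, 47, 28, 26, 38, 31, 32, 56, 63, 73, 73, 74, 73, 73, 73, 73, 74, 70, 54, 54, 53, 56, 55, 55, 55, 125, 238, 179, 184, 183]
185 [126, 130, 155, 176, 68, 36, 37, 46, 62, 62, 62, 61, 73, 74, 73, 73, 73, 73, 73, 73, 73, 70, 71, 70, 61, 54, 54, 54, 223, 236, 202, 203, 202]
200 [199, 130, 128, 177, 83, 35, 61, 62, 62, 62, 61, 64, 63, 63, 64, 63, 63, 73, 73, 64, 64, 65, 70, 70, 70, 69, 35, 45, 178, 247, 130, 137, 202]
220 [129, 130, 133, 179, 63, 61, 73, 73, 62, 62, 63, 73, 73, 72, 74, 73, 74, 74, 73, 73, 74, 67, 62, 62, 72, 73, 63, 62, 176, 130, 130, 128, 129]
250 [95, 24, 23, 36, 73, 59, 61, 62, 62, 62, 62, 62, 62, 63, 63, 63, 63, 64, 63, 64, 62, 62, 62, 62, 63, 62, 61, 73, 68, 25, 26, 95, 94]
285 [22, 25, 30, 172, 168, 36, 36, 35, 36, 99, 99, 61, 63, 63, 63, 63, 64, 63, 62, 62, 62, 97, 99, 63, 62, 63, 251, 241, 203, 72, 23, 25, 30]
```

```bash
python3 - <<'E'
from h import *
s=manip.sense();c=cam("wrist",s)
for n,r,z in(("base front",162,.004),("far rim",204,.089),("near rim",292,.089)):
  p=plane(c,(258,r),z);print(n,p.round(4),(p-s["ee_pos"])@rot(s["ee_rot"])[:,0].round(4))
print(plane(c,(211,250),.089),plane(c,(308,250),.089))
E
```

```text
base front [ 0.5111 -0.1296  0.004 ] 0.028759699857018914
far rim [ 0.5111 -0.1317  0.089 ] 0.02659865306580009
near rim [ 0.5171 -0.1854  0.089 ] -0.02739288905947221
[ 0.48879173 -0.16112813  0.089     ] [ 0.54103014 -0.15530794  0.089     ]
```

It is upright. Rim-to-rim measures 54 mm in the rim plane, the base front edge lies under the rim, and it is 5 mm off the lane's centre line. I'll open the gripper, wait, and rise.

```bash
python3 shift.py '[[0.7,0,0,0,0],[0.78,0,0,0,0],[0.85,0,0,0,0],[0.85,0,0,0,0],[0.85,0,0,0,0]]' | tail -3
python3 shift.py '[[0.85,0,0,0,0],[0.85,0,0,-0.04,0],[0.85,0,0,-0.09,0],[0.85,0,0,-0.13,0],[0.85,0,0,-0.13,0]]'
python3 - <<'E'
from h import *
I=manip.grab_frame("wrist");s=manip.sense();c=cam("wrist",s);cv2.imwrite("pics/w9.png",I)
g=cv2.cvtColor(I,cv2.COLOR_BGR2GRAY)
u0=np.array([.514,-.1585,.089]);print("expect",proj(c,u0),[proj(c,u0+[0,d,0]).round(0) for d in(-.027,.027)])
r,k=proj(c,u0)[::-1].astype(int)
print([(i,int(g[i,k-4:k+5].mean())) for i in range(r-55,r+50,3)])
print([(i,int(g[r-3:r+4,i].mean())) for i in range(k-55,k+55,3)])
E
```

```text
force: [-0.3, -0.6, 0.9]
grip_width: 0.848
gripper_force: 0.0
time_s: 14.65
ee_pos: [0.5156, -0.1593, 0.2198]
ee_rot: [3.133, 0.004, 1.682]
force: [-0.6, -0.6, 0.3]
grip_width: 0.85
gripper_force: 0.0
expect [255.38332047 178.98671284] [array([252., 205.]), array([258., 152.])]
[(123, 41), (126, 41), (129, 41), (132, 41), (135, 41), (138, 58), (141, 57), (144, 58), (147, 58), (150, 129), (153, 171), (156, 198), (159, 176), (162, 81), (165, 58), (168, 58), (171, 59), (174, 58), (177, 58), (180, 50), (183, 49), (186, 50), (189, 49), (192, 49), (195, 50), (198, 50), (201, 83), (204, 28), (207, 27), (210, 27), (213, 27), (216, 27), (219, 27), (222, 27), (225, 27)]
[(200, 113), (203, 108), (206, 127), (209, 156), (212, 143), (215, 125), (218, 111), (221, 153), (224, 37), (227, 86), (230, 46), (233, 48), (236, 48), (239, 48), (242, 49), (245, 54), (248, 56), (251, 55), (254, 56), (257, 55), (260, 55), (263, 52), (266, 49), (269, 49), (272, 49), (275, 47), (278, 88), (281, 63), (284, 152), (287, 147), (290, 118), (293, 155), (296, 116), (299, 106), (302, 131), (305, 175), (308, 175)]
```

The rim is where it should be, so the canister stands. Now I locate the holder and flashlight from the first top and side pictures.

```bash
python3 - <<'E'
from h import *
c=cam("top");d=cam("side")
t=lambda x,y:(95+x/3.2,175+y/3.2)
P=[plane(c,t(*p),.012) for p in((100,18),(18,55),(70,170),(152,130))]
for p in P:print(p.round(3))
C=np.mean(P,0);ax=((P[0]+P[1])-(P[2]+P[3]))[:2];yaw=np.arctan2(ax[1],ax[0]);print("C",C.round(4),"yaw",yaw)
print("len",np.linalg.norm(P[0]-P[3]),np.linalg.norm(P[0]-P[1]))
p,e=two(c,t(77,155),d,(130+155/2.2,150+251/2.2));print("tail",p.round(4),e)
h=np.array([np.cos(yaw),np.sin(yaw),0]);z=np.array([0,0,1]);a=-h*np.sin(np.radians(40))+z*np.cos(np.radians(40))
print("axis",a,"pt at z=.09",p-a*(p[2]-.09)/a[2],"lens",p-.15*a)
for k in(0,.03,.06):print(k,proj(c,p-a*k),proj(d,p-a*k))
E
```

```text
[0.615 0.309 0.012]
[0.575 0.396 0.012]
[0.451 0.337 0.012]
[0.493 0.251 0.012]
C [0.5334 0.3232 0.012 ] yaw 0.4436947524609205
len 0.13493159995708925 0.09601433986616342
tail [0.4617 0.293  0.1475] 0.0009606294993489697
axis [-0.58054761 -0.27593547  0.76604444] pt at z=.09 [0.50526583 0.31366198 0.09      ] lens [0.54880108 0.33435437 0.03255435]
0 [118.97295269 223.3118521 ] [200.67399137 264.11715806]
0.03 [118.49096482 218.13687918] [193.06739473 271.1755731 ]
0.06 [118.02517256 213.13579412] [185.72102449 277.99251537]
```

The tail triangulates to (0.462,0.293,0.148) with a 1 mm ray gap. The lens height of 33 mm and the sleeve mouth at z=0.09 both agree with the data. I'll move above the barrel and turn to yaw 0.444.

```bash
python3 shift.py '[[1,0.05,0,-0.02,0],[1,0.1,0,-0.02,0],[1,0.15,0,-0.02,0],[1,0.2,0,-0.02,0],[1,0.25,0.01,-0.02,0]]' 20 | sed -n 2p
python3 shift.py '[[1,0.05,0,0,0],[1,0.1,0,0,0],[1,0.15,0,0,0],[1,0.2,0.008,0,0],[1,0.213,0.008,0,0]]' | sed -n 2p
python3 shift.py '[[1,0,0,0,0.62],[1,0,0,0,0.62],[1,0,0,0,0.62],[1,0,0,0,0.62],[1,0,0,0,0.62]]' | sed -n 2p
python3 shift.py '[[1,0,0,0,0.618],[1,0,0,0,0.618],[1,0,0,0,0.618],[1,0,0,0,0.618],[1,0,0,0,0.618]]' | sed -n 2,3p
python3 - <<'E'
from h import *
s=manip.sense();I=manip.grab_frame("wrist");c=cam("wrist",s);cv2.imwrite("pics/w10.png",I)
L=np.array([.5488,.3344,.0326]);a=np.array([-.5805,-.2759,.7660])
g=cv2.cvtColor(I,cv2.COLOR_BGR2GRAY)
for k in(.15,.135,.12,.105,.09,.075):
  q=proj(c,L+a*k);print(k,q.round(1));r=int(q[1])
  if 0<=r<384: print([int(v) for v in g[r,200:320:4]])
E
```

```text
ee_pos: [0.4923, 0.0883, 0.2328]
ee_pos: [0.4779, 0.3033, 0.2326]
ee_pos: [0.4781, 0.2984, 0.2328]
ee_pos: [0.4784, 0.2987, 0.2333]
ee_rot: [3.141, 0.001, 0.444]
0.15 [253.5 215. ]
[145, 147, 145, 142, 144, 151, 166, 168, 165, 167, 92, 125, 16, 21, 21, 20, 38, 123, 107, 100, 98, 158, 111, 162, 162, 168, 169, 168, 163, 163]
0.135 [253.6 199.8]
[146, 145, 147, 145, 147, 165, 165, 163, 165, 167, 88, 103, 112, 114, 115, 113, 112, 109, 98, 99, 93, 97, 95, 96, 98, 99, 98, 98, 97, 95]
0.12 [253.7 185.4]
[145, 147, 147, 146, 161, 168, 165, 165, 166, 168, 127, 101, 109, 102, 115, 113, 113, 108, 98, 98, 98, 95, 96, 99, 97, 97, 97, 96, 98, 97]
0.105 [253.8 171.9]
[145, 147, 148, 150, 147, 142, 148, 100, 97, 100, 102, 155, 173, 175, 159, 168, 111, 107, 98, 97, 98, 98, 95, 95, 94, 96, 94, 98, 98, 97]
0.09 [253.9 159.2]
[150, 147, 146, 147, 144, 137, 138, 156, 155, 153, 149, 146, 87, 81, 81, 81, 107, 136, 85, 85, 85, 87, 85, 87, 95, 97, 96, 96, 95, 95]
0.075 [254.  147.1]
[148, 146, 151, 147, 144, 137, 136, 136, 80, 18, 24, 143, 73, 146, 162, 113, 68, 116, 23, 25, 99, 152, 105, 104, 101, 105, 161, 161, 159, 164]
```

```bash
python3 shift.py '[[1,0.005,-0.001,0.04,0],[1,0.005,-0.001,0.085,0],[1,0.005,-0.001,0.12,0],[1,0.005,-0.001,0.1316,0],[1,0.005,-0.001,0.1316,0]]' | sed -n 2,4p
python3 shift.py '[[0.1,0,0,0,0],[0.1,0,0,0,0],[0.1,0,0,0,0],[0.1,0,0,0,0],[0.1,0,0,0,0]]' 30
python3 shift.py '[[0.1,0,0,0,0],[0.1,0,0,0,0],[0.1,0,0,0,0]]'
```

```text
ee_pos: [0.4818, 0.3017, 0.101]
ee_rot: [3.141, 0.003, 0.447]
force: [-0.1, -0.3, 0.5]
time_s: 17.75
ee_pos: [0.4831, 0.3028, 0.1036]
ee_rot: [-3.141, -0.001, 0.444]
force: [-1.0, 0.2, 5.9]
grip_width: 0.326
gripper_force: 29.7
time_s: 18.05
ee_pos: [0.4831, 0.3028, 0.1036]
ee_rot: [-3.141, -0.001, 0.444]
force: [-1.7, -1.5, 6.3]
grip_width: 0.318
gripper_force: 29.7
```

```bash
python3 shift.py '[[0.1,-0.0129,0,-0.0153,0],[0.1,-0.0257,0,-0.0306,0],[0.1,-0.0386,0,-0.046,0],[0.1,-0.0514,0,-0.0613,0],[0.1,-0.0643,0,-0.0766,0]]' | sed -n 2,6p
python3 shift.py '[[0.1,-0.0129,0,-0.0153,0],[0.1,-0.0257,0,-0.0306,0],[0.1,-0.0386,0,-0.046,0],[0.1,-0.0386,0,-0.046,0],[0.1,-0.0386,0,-0.046,0]]' | sed -n 2,6p
python3 - <<'E'
from h import *
s=manip.sense();print(s["force"],s["torque"]);c=cam("wrist",s);d=cam("side")
A=rot(s["ee_rot"]);G=s["ee_pos"]-A[:,2]*.019;x=A[:,0]
I=manip.grab_frame("wrist");J=manip.grab_frame("side");cv2.imwrite("pics/w11.png",I);cv2.imwrite("pics/s11.png",J)
for th in(50,40,25,10,0):
  a=-x*np.sin(np.radians(th))+np.array([0,0,1])*np.cos(np.radians(th))
  print(th,"lens",(G-.115*a).round(3),proj(c,G-.115*a).round(),proj(d,G-.115*a).round(),"tail",proj(d,G+.035*a).round())
g=cv2.cvtColor(I,cv2.COLOR_BGR2GRAY);print([(r,int(g[r,252:260].mean())) for r in range(0,345,5)])
E
```

```text
ee_pos: [0.4239, 0.2744, 0.1796]
ee_rot: [3.142, 0.001, 0.444]
force: [0.0, 0.7, -3.1]
grip_width: 0.32
gripper_force: 30.6
ee_pos: [0.3899, 0.2583, 0.2251]
ee_rot: [-3.141, -0.001, 0.444]
force: [0.1, -0.4, -2.2]
grip_width: 0.317
gripper_force: 30.6
[ 0.07946564 -0.40751302 -2.22212077] [-0.04557052  0.084406   -0.0468848 ]
50 lens [0.469 0.296 0.17 ] [255.  83.] [196. 256.] tail [248. 223.]
40 lens [0.457 0.29  0.156] [256. 105.] [203. 261.] tail [246. 221.]
25 lens [0.434 0.279 0.14 ] [256. 138.] [215. 268.] tail [242. 219.]
10 lens [0.408 0.267 0.131] [256. 171.] [228. 272.] tail [238. 218.]
0 lens [0.39  0.258 0.129] [256. 192.] [237. 273.] tail [235. 217.]
[(0, 25), (5, 15), (10, 14), (15, 14), (20, 14), (25, 24), (30, 24), (35, 24), (40, 24), (45, 23), (50, 25), (55, 86), (60, 85), (65, 158), (70, 159), (75, 160), (80, 162), (85, 169), (90, 181), (95, 181), (100, 179), (105, 109), (110, 90), (115, 181), (120, 181), (125, 176), (130, 177), (135, 171), (140, 169), (145, 192), (150, 191), (155, 191), (160, 190), (165, 167), (170, 167), (175, 167), (180, 167), (185, 168), (190, 168), (195, 169), (200, 169), (205, 136), (210, 124), (215, 102), (220, 102), (225, 102), (230, 42), (235, 102), (240, 103), (245, 102), (250, 103), (255, 103), (260, 46), (265, 101), (270, 103), (275, 103), (280, 102), (285, 102), (290, 102), (295, 43), (300, 101), (305, 102), (310, 102), (315, 101), (320, 101), (325, 102), (330, 101), (335, 101), (340, 101)]
```

The flashlight is held clear at about 40°, with the wrist force equal to its weight. I'll move over free table with the lens just above the surface, then loosen slowly so the heavy head swings down.

```bash
python3 shift.py '[[0.1,-0.02,0.035,0,0],[0.1,-0.04,0.07,0,0],[0.1,-0.06,0.105,0,0],[0.1,-0.078,0.14,0,0],[0.1,-0.078,0.14,0,0]]' | sed -n 2,6p
python3 shift.py '[[0.1,0,0,0.04,0],[0.1,0,0,0.08,0],[0.1,0,0,0.11,0],[0.1,0,0,0.124,0],[0.1,0,0,0.124,0]]' 20| sed -n 2,6p
cat > fl.py <<'E'
from h import *
s=manip.sense();print("F",s["force"].round(1),"gw",round(s["grip_width"],4),"gf",round(float(s["gripper_force"]),1),"p",s["ee_pos"].round(4))
c=cam("wrist",s);g=cv2.cvtColor(manip.grab_frame("wrist"),cv2.COLOR_BGR2GRAY)[:345,250:262].mean(1)
A=rot(s["ee_rot"]);G=s["ee_pos"]-A[:,2]*.019;x=A[:,0]
print([(th,int(proj(c,G-.115*(-x*np.sin(t)+[0,0,np.cos(t)])+.018*(x*np.cos(t)+[0,0,np.sin(t)]))[1])) for th in range(0,60,10) for t in[np.radians(th)]],"far head rim rows")
d=np.abs(g[4:]-g[:-4]);print([(i+2,int(g[i]),int(g[i+4])) for i in range(2,len(d)-2) if d[i]>9 and d[i]==d[i-2:i+3].max()])
E
python3 fl.py
python3 shift.py '[[0.316,0,0,0,0],[0.316,0,0,0,0]]'|tail -2
```

```text
ee_pos: [0.3787, 0.0947, 0.2241]
ee_rot: [3.141, 0.003, 0.441]
force: [0.2, 0.4, -2.0]
grip_width: 0.319
gripper_force: 31.1
ee_pos: [0.378, 0.0982, 0.0987]
ee_rot: [-3.141, 0.005, 0.444]
force: [-0.5, -0.0, -2.8]
grip_width: 0.322
gripper_force: 31.1
F [-0.5 -0.  -2.8] gw 0.3222 gf 31.1 p [0.378  0.0982 0.0987]
[(0, 171), (10, 149), (20, 127), (30, 105), (40, 83), (50, 60)] far head rim rows
[(13, 160, 151), (52, 135, 119), (59, 111, 95), (66, 92, 76), (67, 86, 70), (74, 59, 39), (85, 38, 176), (96, 176, 81), (102, 173, 81), (106, 81, 175), (109, 176, 80), (113, 80, 177), (143, 165, 189), (161, 188, 163), (184, 139, 100), (202, 99, 41), (206, 41, 100), (229, 100, 41), (232, 41, 100), (259, 101, 41), (264, 41, 100), (293, 100, 41), (300, 40, 100)]
grip_width: 0.319
gripper_force: 31.0
```

```bash
python3 shift.py '[[0.322,0,0,0,0],[0.322,0,0,0,0]]'>/dev/null; python3 fl.py | cut -c1-150
python3 shift.py '[[0.325,0,0,0,0],[0.325,0,0,0,0]]'>/dev/null; python3 fl.py| cut -c1-150
python3 shift.py '[[0.327,0,0,0,0],[0.327,0,0,0,0]]'>/dev/null; python3 fl.py| cut -c1-150
```

```text
F [ 0.1 -0.3 -3.6] gw 0.3215 gf 15.4 p [0.3799 0.0984 0.1017]
[(0, 172), (10, 150), (20, 128), (30, 106), (40, 84), (50, 61)] far head rim rows
[(17, 161, 152), (44, 149, 139), (54, 130, 115), (56, 124, 110), (63, 101, 85), (74, 66, 46), (85, 38, 176), (96, 174, 81), (100, 81, 175), (103, 176,
F [ 0.5 -0.7 -3.2] gw 0.3235 gf 6.8 p [0.3796 0.0983 0.1012]
[(0, 172), (10, 150), (20, 128), (30, 106), (40, 84), (50, 61)] far head rim rows
[(16, 161, 152), (44, 149, 139), (51, 137, 125), (55, 125, 110), (58, 116, 101), (62, 101, 85), (69, 82, 66), (74, 66, 50), (94, 68, 207), (101, 216, 
F [ 0.2  0.2 -0.8] gw 0.3289 gf 1.5 p [0.3797 0.0984 0.1012]
[(0, 172), (10, 150), (20, 128), (30, 106), (40, 84), (50, 61)] far head rim rows
[(16, 161, 152), (44, 149, 139), (54, 131, 116), (62, 101, 87), (73, 70, 53), (94, 63, 202), (102, 210, 164), (118, 166, 157), (123, 158, 148), (147,
```

```bash
python3 shift.py '[[0.327,0,0,0,0],[0.327,0,0,0,0]]'>/dev/null; python3 fl.py | cut -c1-600
```

```text
F [ 0.8 -0.3 -0.6] gw 0.3278 gf 1.6 p [0.3796 0.0983 0.1011]
[(0, 172), (10, 150), (20, 128), (30, 106), (40, 84), (50, 61)] far head rim rows
[(16, 161, 152), (44, 149, 139), (51, 137, 125), (54, 131, 115), (57, 120, 104), (62, 101, 87), (71, 76, 60), (94, 65, 205), (102, 206, 162), (117, 166, 157), (123, 158, 147), (147, 147, 107), (152, 119, 67), (155, 98, 64), (158, 93, 61), (162, 61, 101), (188, 99, 90), (208, 91, 39), (212, 39, 91), (224, 92, 39), (228, 39, 92), (242, 92, 37), (246, 37, 93), (265, 92, 37), (269, 37, 92), (302, 92, 101), (313, 100, 15)]
```

The knurl bands have compressed and the head rim moved to row ~162, so the tilt is about 4–5° and the lens is nearly on the table. I'll open a touch so it settles flat on its lens between the pads, then regrip.

```bash
python3 shift.py '[[0.332,0,0,0,0],[0.338,0,0,0,0],[0.345,0,0,0,0],[0.345,0,0,0,0],[0.345,0,0,0,0]]'>/dev/null; python3 fl.py | cut -c1-600
python3 - <<'E'
from h import *
s=manip.sense();c=cam("wrist",s);A=rot(s["ee_rot"]);x=A[:,0];y=A[:,1]
# tail rim if standing at lens xy = TCP
for d in(-.01,0,.01):
  b=s["ee_pos"]*[1,1,0]+x*d
  print(d,"head far",proj(c,b+x*.018)[1].round(),"shoulder",proj(c,b+x*.018+[0,0,.05])[1].round(),"tail far/near",proj(c,b+x*.014+[0,0,.15])[1].round(),proj(c,b-x*.014+[0,0,.15])[1].round())
J=manip.grab_frame("side");K=manip.grab_frame("top");cv2.imwrite("pics/s12.png",J)
E
```

```text
F [ 0.5 -0.5 -1.3] gw 0.3491 gf 0.0 p [0.3795 0.0983 0.101 ]
[(0, 172), (10, 150), (20, 128), (30, 106), (40, 83), (50, 61)] far head rim rows
[(16, 161, 151), (17, 160, 150), (44, 149, 139), (55, 125, 110), (62, 102, 86), (69, 82, 66), (75, 60, 45), (94, 78, 213), (101, 216, 170), (146, 147, 64), (153, 87, 134), (161, 130, 85), (169, 59, 85), (174, 53, 86), (180, 48, 87), (184, 87, 60), (187, 59, 87), (200, 87, 212), (215, 202, 26), (239, 27, 17), (259, 18, 102)]
-0.01 head far 182.0 shoulder 202.0 tail far/near 302.0 357.0
0 head far 171.0 shoulder 189.0 tail far/near 281.0 338.0
0.01 head far 159.0 shoulder 175.0 tail far/near 258.0 319.0
```

```bash
python3 shift.py '[[0.1,0,0,0,0],[0.1,0,0,0,0],[0.1,0,0,0,0]]' 20 | tail -3; python3 fl.py | tail -1 | cut -c60-600
python3 - <<'E'
from h import *
s=manip.sense();c=cam("wrist",s);d=cam("side")
I=manip.grab_frame("wrist");J=manip.grab_frame("side");cv2.imwrite("pics/w13.png",I);cv2.imwrite("pics/s13.png",J)
A=rot(s["ee_rot"]);x=A[:,0];y=A[:,1]
for th in(-25,-15,0,15):
  t=np.radians(th);a=-x*np.sin(t)+np.array([0,0,np.cos(t)])
  b=s["ee_pos"]-A[:,2]*.019; b=b-a*(b[2]/a[2])
  print(th,"tail wrist",proj(c,b+a*.15).round(),"far/near",proj(c,b+a*.15+x*.014)[1].round(),proj(c,b+a*.15-x*.014)[1].round(),"side tail",proj(d,b+a*.15).round(),"lens",proj(d,b).round(),"lensfar wrist",proj(c,b+x*.018)[1].round())
g=cv2.cvtColor(I,cv2.COLOR_BGR2GRAY)
for r in (190,205,230,250,262,275,300): print(r,[int(v) for v in g[r,196:316:4]])
E
```

```text
force: [-0.7, -0.1, 0.0]
grip_width: 0.096
gripper_force: 0.3
96), (62, 102, 87), (69, 82, 66), (72, 70, 56), (75, 60, 45), (93, 52, 190), (101, 214, 166), (123, 158, 149), (147, 143, 63), (151, 63, 92), (157, 90, 140), (166, 138, 90), (173, 89, 63), (177, 63, 88), (180, 89, 53), (184, 53, 88), (188, 88, 52), (192, 52, 90), (199, 89, 40), (203, 40, 91), (219, 92, 204), (230, 186, 152), (235, 152, 18), (276, 18, 102)]
-25 tail wrist [254. 274.] far/near 245.0 300.0 side tail [274. 234.] lens [297. 276.] lensfar wrist 229.0
-15 tail wrist [254. 288.] far/near 259.0 316.0 side tail [275. 231.] lens [288. 276.] lensfar wrist 205.0
0 tail wrist [254. 311.] far/near 281.0 338.0 side tail [277. 230.] lens [276. 275.] lensfar wrist 171.0
15 tail wrist [254. 315.] far/near 287.0 341.0 side tail [280. 231.] lens [264. 274.] lensfar wrist 133.0
190 [166, 169, 166, 166, 99, 100, 99, 100, 100, 102, 81, 75, 87, 86, 64, 43, 44, 76, 87, 85, 51, 47, 99, 98, 98, 98, 98, 99, 99, 98]
205 [168, 169, 167, 167, 103, 102, 101, 99, 99, 58, 86, 39, 94, 93, 94, 88, 91, 89, 88, 42, 64, 86, 53, 98, 99, 101, 97, 99, 101, 101]
230 [169, 170, 167, 166, 164, 162, 169, 137, 85, 99, 104, 102, 105, 104, 103, 201, 197, 199, 198, 197, 194, 193, 105, 85, 98, 99, 99, 99, 100, 100]
250 [169, 166, 164, 166, 166, 169, 130, 101, 104, 104, 78, 19, 18, 16, 19, 17, 16, 18, 17, 17, 19, 101, 100, 102, 102, 98, 97, 100, 98, 95]
262 [168, 164, 164, 166, 166, 164, 20, 103, 103, 104, 57, 17, 18, 18, 20, 16, 19, 15, 18, 17, 19, 103, 100, 103, 97, 116, 169, 166, 164, 168]
275 [163, 165, 169, 169, 162, 20, 19, 19, 19, 102, 103, 101, 99, 79, 18, 20, 18, 20, 102, 102, 101, 103, 97, 19, 19, 20, 20, 161, 163, 160]
300 [19, 19, 17, 18, 16, 19, 18, 18, 21, 18, 16, 19, 18, 40, 94, 95, 94, 95, 18, 18, 19, 17, 18, 19, 19, 18, 20, 20, 19, 17]
```

The fingers closed on nothing (0.096): the flashlight stands just ahead of them. I'll check that it is still and where it is.

```bash
python3 - <<'E'
from h import *
s=manip.sense();c=cam("wrist",s);A=rot(s["ee_rot"])
g=cv2.cvtColor(manip.grab_frame("wrist"),cv2.COLOR_BGR2GRAY);g0=cv2.cvtColor(cv2.imread("pics/w13.png"),cv2.COLOR_BGR2GRAY)
print("diff",cv2.absdiff(g,g0)[100:340,200:320].mean())
m=(g[200:290,225:300]<30).astype(np.uint8);n,l,st,ce=cv2.connectedComponentsWithStats(m);k=[(st[i].tolist(),ce[i].round(1)) for i in range(1,n) if st[i,4]>200];print(k)
for nm,uv in(("far",(255,219)),("near",(255,280)),("L",(224,250)),("R",(285,250)),("hole",(256,255))):
  p=plane(c,uv,.15);print(nm,p.round(4),((p-s["ee_pos"])@A).round(4))
for r in (150,160,170,180): print(r,[int(v) for v in g[r,212:304:3]])
print([plane(c,(255,r),z).round(3) for r,z in((150,0),(220,.15))])
E
```

```text
diff 0.8437152777777778
[([11, 36, 43, 41, 1375], array([32.2, 56. ])), ([42, 60, 33, 30, 446], array([62.5, 80.9])), ([0, 70, 24, 20, 235], array([ 8.3, 83.5]))]
far [0.4156 0.1151 0.15  ] [ 0.0399  0.0004 -0.049 ]
near [0.3925 0.1042 0.15  ] [ 0.0144  0.0003 -0.049 ]
L [0.3994 0.1201 0.15  ] [ 0.0275 -0.0111 -0.049 ]
R [0.4091 0.0997 0.15  ] [ 0.0274  0.0114 -0.049 ]
hole [0.4026 0.1085 0.15  ] [ 0.0253  0.0007 -0.049 ]
150 [146, 146, 148, 148, 147, 145, 147, 149, 147, 144, 143, 128, 64, 83, 62, 68, 56, 42, 40, 71, 75, 144, 141, 140, 142, 166, 167, 162, 165, 164, 165]
160 [148, 147, 149, 150, 146, 147, 147, 146, 144, 98, 95, 131, 142, 142, 141, 139, 138, 138, 135, 131, 86, 83, 77, 99, 99, 167, 165, 166, 163, 161, 160]
170 [167, 167, 163, 144, 145, 147, 166, 162, 145, 142, 138, 109, 94, 91, 93, 91, 87, 85, 86, 85, 93, 93, 93, 89, 97, 98, 99, 98, 98, 98, 99]
180 [171, 170, 169, 168, 166, 167, 167, 143, 141, 83, 42, 95, 94, 86, 88, 92, 87, 86, 87, 86, 43, 85, 89, 91, 98, 99, 97, 99, 100, 98, 96]
[array([0.412, 0.114, 0.   ]), array([0.415, 0.115, 0.15 ])]
```

It is motionless and standing upright on its lens: tail centre at tool x +0.025, head far rim consistent with that. I'll open, advance 25 mm, and regrip the vertical barrel.

```bash
python3 shift.py '[[1,0,0,0,0],[1,0,0,0,0],[1,0,0,0,0],[1,0,0,0,0],[1,0,0,0,0]]' 30 | tail -2
python3 shift.py '[[1,0.008,0.0007,0,0],[1,0.016,0.0007,0,0],[1,0.0245,0.0007,0,0],[1,0.0245,0.0007,0,0]]' | sed -n 2,6p
python3 - <<'E'
from h import *
s=manip.sense();c=cam("wrist",s)
g=cv2.cvtColor(manip.grab_frame("wrist"),cv2.COLOR_BGR2GRAY)
m=(g[230:340,220:300]<30).astype(np.uint8);n,l,st,ce=cv2.connectedComponentsWithStats(m);print([(st[i].tolist(),ce[i].round(1)) for i in range(1,n) if st[i,4]>150])
print("expect tail",proj(c,s["ee_pos"]*[1,1,0]+[0,0,.15]))
E
```

```text
grip_width: 0.934
gripper_force: 0.0
ee_pos: [0.4036, 0.1088, 0.1012]
ee_rot: [3.141, -0.001, 0.444]
force: [-0.2, 1.0, 0.2]
grip_width: 1.003
gripper_force: 0.0
[([16, 75, 39, 35, 1096], array([35.1, 91.9]))]
expect tail [254.2690773  310.16133413]
```

```bash
python3 - <<'E'
from h import *
s=manip.sense();c=cam("wrist",s);A=rot(s["ee_rot"])
g=cv2.cvtColor(manip.grab_frame("wrist"),cv2.COLOR_BGR2GRAY)
print([(r,int(g[r,250:262].mean())) for r in range(130,370,4)])
for k in (322,330): print(k,[int(v) for v in g[k,200:312:4]])
for nm,uv in(("hole top",(255,305)),("hole bot",(255,345))):
  print(nm,((plane(c,uv,.15)-s["ee_pos"])@A).round(4))
E
```

```text
[(130, 211), (134, 182), (138, 141), (142, 143), (146, 145), (150, 146), (154, 143), (158, 94), (162, 102), (166, 79), (170, 70), (174, 71), (178, 74), (182, 64), (186, 87), (190, 86), (194, 90), (198, 95), (202, 95), (206, 84), (210, 84), (214, 85), (218, 85), (222, 80), (226, 86), (230, 77), (234, 85), (238, 87), (242, 87), (246, 42), (250, 87), (254, 87), (258, 87), (262, 35), (266, 87), (270, 86), (274, 87), (278, 87), (282, 86), (286, 86), (290, 97), (294, 101), (298, 100), (302, 88), (306, 15), (310, 16), (314, 16), (318, 16), (322, 16), (326, 17), (330, 16), (334, 16), (338, 71), (342, 128), (346, 17), (350, 16), (354, 17), (358, 17), (362, 17), (366, 17)]
322 [161, 166, 163, 161, 160, 162, 101, 100, 101, 17, 17, 16, 16, 16, 16, 17, 14, 17, 19, 66, 100, 99, 98, 93, 94, 92, 92, 92]
330 [163, 162, 159, 157, 162, 158, 161, 101, 98, 100, 14, 16, 18, 17, 16, 17, 18, 17, 23, 131, 132, 133, 94, 94, 92, 93, 92, 95]
hole top [ 0.0027  0.0003 -0.049 ]
hole bot [-0.0177  0.0003 -0.049 ]
```

```bash
python3 shift.py '[[0.1,-0.002,0,0,0],[0.1,-0.002,0,0,0],[0.1,-0.002,0,0,0],[0.1,-0.002,0,0,0],[0.1,-0.002,0,0,0]]' 40 | tail -2
python3 shift.py '[[0.1,0,0,0,0],[0.1,0,0,0,0],[0.1,0,0,0,0]]' | tail -2
python3 shift.py '[[0.1,0,0,-0.03,0],[0.1,0,0,-0.06,0],[0.1,0,0,-0.1,0],[0.1,0,0,-0.14,0],[0.1,0,0,-0.14,0]]'
python3 - <<'E'
from h import *
s=manip.sense();I=manip.grab_frame("wrist");J=manip.grab_frame("side");cv2.imwrite("pics/w14.png",I);cv2.imwrite("pics/s14.png",J)
E
python3 fl.py; python3 - <<'E'
from h import *
s=manip.sense();d=cam("side");A=rot(s["ee_rot"]);G=s["ee_pos"]-A[:,2]*.019
for th in(-10,0,10):
  t=np.radians(th);a=-A[:,0]*np.sin(t)+np.array([0,0,np.cos(t)]);print(th,"lens side",proj(d,G-.12*a).round(1),"head top",proj(d,G-.07*a).round(1))
J=cv2.cvtColor(cv2.imread("pics/s14.png"),cv2.COLOR_BGR2GRAY)
r0=int(proj(d,G-.12*np.array([0,0,1]))[1]);k=int(proj(d,G)[0])
for r in range(r0-26,r0+14,3):print(r,[int(v) for v in J[r,k-24:k+26:2]])
E
```

```text
grip_width: 0.319
gripper_force: 39.2
grip_width: 0.321
gripper_force: 39.2
time_s: 24.85
ee_pos: [0.4028, 0.1079, 0.2454]
ee_rot: [3.14, -0.008, 0.444]
force: [0.5, 0.3, -4.1]
grip_width: 0.318
gripper_force: 40.7
F [-0.3  0.  -3.1] gw 0.3172 gf 40.7 p [0.4001 0.1073 0.2411]
[(0, 172), (10, 150), (20, 128), (30, 106), (40, 84), (50, 61)] far head rim rows
[(79, 159, 136), (87, 122, 108), (92, 105, 91), (95, 96, 83), (100, 81, 64), (112, 59, 206), (117, 216, 175), (152, 172, 162), (159, 156, 106), (173, 105, 63), (182, 56, 94), (190, 93, 103), (200, 103, 92), (213, 93, 49), (218, 50, 93), (225, 94, 45), (229, 45, 94), (238, 94, 40), (242, 40, 94), (254, 94, 39), (258, 39, 94), (283, 94, 110), (296, 108, 16), (333, 26, 114), (339, 128, 94)]
-10 lens side [277.  232.4] head top [273.9 215.8]
0 lens side [268.5 232.4] head top [268.8 215.8]
10 lens side [260.2 231.2] head top [263.8 215.1]
206 [216, 220, 220, 220, 220, 221, 216, 216, 216, 160, 114, 106, 107, 109, 113, 96, 93, 91, 87, 86, 89, 85, 80, 79, 81]
209 [220, 218, 220, 219, 215, 216, 214, 217, 219, 160, 126, 131, 133, 130, 125, 
[... 813 characters left out ...]
, 81, 81, 96, 102, 117, 110, 112, 103, 118, 97, 83, 247, 129, 217, 221, 223, 217, 218, 225]
233 [253, 253, 253, 252, 82, 80, 81, 81, 83, 131, 139, 119, 121, 120, 127, 124, 253, 124, 222, 222, 220, 219, 220, 224, 219]
236 [253, 253, 253, 161, 82, 81, 80, 78, 82, 81, 107, 111, 113, 110, 142, 247, 158, 223, 223, 220, 218, 221, 221, 220, 221]
239 [230, 208, 155, 117, 83, 80, 78, 79, 84, 82, 82, 79, 79, 193, 232, 181, 222, 223, 222, 221, 221, 219, 220, 221, 222]
242 [135, 130, 98, 85, 82, 81, 80, 81, 80, 80, 79, 81, 233, 223, 197, 182, 220, 189, 223, 221, 220, 218, 221, 220, 221]
245 [92, 87, 85, 87, 82, 78, 82, 81, 79, 82, 83, 246, 164, 151, 127, 128, 129, 125, 126, 124, 122, 126, 126, 181, 182]
```

Gripped firmly and vertical: in the side view the head is centred at column 268.5 down its whole length, as predicted for 0°. Now carry it over the canister mouth.

```bash
python3 shift.py '[[0.1,0,0.02,-0.02,0],[0.1,-0.002,0.05,-0.03,0],[0.1,-0.004,0.085,-0.03,0],[0.1,-0.006,0.12,-0.03,0],[0.1,-0.006,0.15,-0.03,0]]' | sed -n 2,6p
python3 shift.py '[[0.1,-0.002,0.035,0,0],[0.1,-0.003,0.07,0,0],[0.1,-0.004,0.105,0,0],[0.1,-0.005,0.13,0,0],[0.1,-0.005,0.138,0,0]]' | sed -n 2,6p
python3 shift.py '[[0.1,0,0,0,0],[0.1,0,0,0,0],[0.1,0,0,0,0]]' | sed -n 2,6p
python3 - <<'E'
from h import *
s=manip.sense();d=cam("side");A=rot(s["ee_rot"])
L=s["ee_pos"]-[0,0,.101];M=np.array([.514,-.1575,.089]);print("lens",L.round(4),"d",(L-M).round(4),"tool axes",((M-L)@A).round(4))
J=cv2.cvtColor(manip.grab_frame("side"),cv2.COLOR_BGR2GRAY);I=manip.grab_frame("wrist");cv2.imwrite("pics/w15.png",I)
print("lens",proj(d,L),"mouth",proj(d,M),"edges",[proj(d,M+[-.027*np.sin(a),.027*np.cos(a),0]).round() for a in np.arange(4)*np.pi/2])
k=int(proj(d,M)[0]);r=int(proj(d,L)[1])
for i in range(r-22,int(proj(d,M)[1])+22,3):print(i,[int(v) for v in J[i,k-22:k+24:2]])
E
python3 fl.py
```

```text
ee_pos: [0.4583, -0.0323, 0.2688]
ee_rot: [-3.14, 0.003, 0.444]
force: [0.8, -0.5, -3.6]
grip_width: 0.315
gripper_force: 40.8
ee_pos: [0.5134, -0.1594, 0.2683]
ee_rot: [-3.14, 0.003, 0.442]
force: [0.1, 0.7, -3.4]
grip_width: 0.319
gripper_force: 40.9
ee_pos: [0.5131, -0.1564, 0.2705]
ee_rot: [-3.14, 0.001, 0.445]
force: [-0.8, 0.2, -3.2]
grip_width: 0.315
gripper_force: 40.9
lens [ 0.5131 -0.1564  0.1695] d [-0.0009  0.0011  0.0805] tool axes [0.0004 0.0015 0.0805]
lens [280.45901413 167.97312772] mouth [279.60333427 190.16390412] edges [array([275., 194.]), array([287., 192.]), array([284., 187.]), array([272., 188.])]
145 [220, 222, 220, 219, 220, 221, 222, 221, 222, 222, 191, 127, 122, 120, 120, 225, 223, 224, 224, 223, 222, 222, 222]
148 [221, 221, 221, 221, 223, 222, 223, 221, 221, 222, 195, 130, 136, 139, 133, 224, 227, 223, 222, 225, 223, 223, 220]
151 [221, 222, 223, 223, 224, 224, 223, 226, 225, 223, 157, 134, 136, 139, 135, 210, 225, 226, 226, 224, 223, 225, 222]
154 [223, 223, 224, 225, 225, 225, 227, 223, 225, 224, 133, 144, 152, 162, 158, 164, 226, 226, 225, 227, 224, 
[... 1959 characters left out ...]
, 225, 226, 228, 254, 94, 93, 97, 98, 96, 92, 92, 88, 88, 71, 70, 73, 89, 171, 125, 189]
211 [226, 225, 224, 225, 243, 223, 82, 90, 91, 97, 98, 97, 94, 89, 88, 87, 70, 72, 128, 242, 187, 226, 225]
F [ 0.6  0.1 -2.4] gw 0.3161 gf 40.9 p [ 0.5135 -0.1566  0.271 ]
[(0, 172), (10, 150), (20, 128), (30, 106), (40, 83), (50, 61)] far head rim rows
[(119, 180, 220), (124, 208, 59), (135, 46, 60), (145, 67, 174), (158, 191, 66), (172, 64, 104), (176, 104, 67), (182, 64, 103), (191, 103, 114), (200, 114, 101), (213, 102, 54), (217, 54, 103), (225, 104, 51), (229, 51, 104), (238, 104, 46), (242, 46, 104), (254, 104, 44), (258, 44, 104), (283, 104, 121), (296, 120, 20), (333, 32, 129), (337, 129, 181)]
```

The lens is 80 mm above the mouth and within about 4 mm of its centre, with the canister rim where expected. I'll lower 30 mm, settle and hand in.

```bash
python3 shift.py '[[0.1,0,0.001,0.01,0],[0.1,0,0.001,0.02,0],[0.1,0,0.001,0.03,0],[0.1,0,0.001,0.03,0],[0.1,0,0.001,0.03,0]]' | sed -n 2,6p
python3 shift.py '[[0.1,0,0,0,0],[0.1,0,0,0,0],[0.1,0,0,0,0],[0.1,0,0,0,0],[0.1,0,0,0,0]]'
python3 -c "
from cell import manip
print(manip.finish_job())"
```

```text
ee_pos: [0.514, -0.1583, 0.2405]
ee_rot: [-3.141, 0.001, 0.444]
force: [-0.0, -0.2, -2.9]
grip_width: 0.319
gripper_force: 40.8
time_s: 27.45
ee_pos: [0.5143, -0.1584, 0.2412]
ee_rot: [3.142, -0.0, 0.444]
force: [0.9, -0.8, -3.5]
grip_width: 0.318
gripper_force: 40.8
the job is handed in; nothing more can be done
None
```

I handed in the job at about 27 s with the canister upright in the lane and the flashlight held lens down about 50 mm above its mouth; the hand-in printed no verdict, so I can't confirm it passed.

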